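Jack up the bench grinder and hold the pump handle down

ROBOT

A 6-joint arm with a two-finger parallel gripper is mounted at the origin on the work surface. World frame = base frame: x ahead of the robot, y to its left, z up, the work surface at z = 0. Lengths are in mm, angles in rad, forces in N, time in s.
With the tool pointing down it reaches from about 350 to 725 mm from the base axis. Payload 4.3 kg.
Tool frame: the origin (TCP) lies at the very end of the fingers, on their centre line; the grasp point (between the pads) lies 19 mm behind it; y points along the fingers, z is the direction in which the jaws open and shut, and the axes are right-handed (so a half turn about y gives the same grasp; the last joint's range is limited). The gripper opens to 85 mm and grips with 20 to 120 N. Pads are 22 mm wide; open, the fingers measure 114 mm over their backs; the gripper's body (76 mm by 85 mm) begins 54 mm behind the grasp point. The pads swing forward as they close: fully open they stand 13 mm farther back than shut.
Start: joints at [-1.432, 0.377, 0.081, 1.274, 0, 1.46], TCP at [141.598, -557.33, 231.329] pointing down, gripper open.
Joint ranges: [-2.72, 2.72], [-0.84, 1.66], [-1.02, 1.22], [-1.77, 2.12], [-1.37, 1.28], [-3.14, 3.14]. Speed limits (rad/s): [2.57, 2.57, 3.14, 3.14, 3.14, 3.14].

INTERFACE

Orientations are given as a unit quaternion [w, x, y, z].
In Python, from rig import env gives the robot as it stands.
- The arm moves only by the shell command python3 -m handwheel 'ROWS'. ROWS is JSON, a list of rows, each a list of 5 numbers: the shift along the tool's x, y, z in m, then the turn about the tool's y in degrees, then the finger opening in m, from 0 to 0.0854. In form: [[tx, ty, tz, twist, claw], ...]. A call has 1 to 12 rows; each row is the pose to reach, as a shift and turn from the pose commanded when the call began, along the tool's axes at that moment; what a row does not reach only later rows make up. A row lasts 1/10 s, in which the tool goes at most 50 mm and 8.59 degrees, less where a joint would pass 70% of its speed; a pose out of reach is approached as far as the arm can. A call with a gripper value outside its range is refused whole. The fingers move at their own pace and stop on an object; the grip force is fixed at half the most. Time passes only in rows, so rows that repeat a pose let the fingers close. It gives the time, the measured TCP pose, the force and the opening at its end, in the units of the state.
- env.observe(): the state, without advancing time (a new reading comes with each control period).
- env.read_camera(name): name is "side" or "top"; returns a dict with "frame" (400x640x3 uint8, blue, green, red), "range_z" (400x640 float32, mm along the optical axis (not along the pixel's ray), 0 where there is no reading), "K" (3x3 intrinsics, pixels), "k1" (the pictures are not rectified: a ray, as slopes to the right and down, at radius r is drawn at 1 + k1 r^2 times it, then the intrinsics apply), "R" (3x3) and "t" (3): a world point X has camera coordinates R X + t. Camera axes: x right, y down, z forward; pixel columns grow to the right and rows downward; lengths in mm; the calibration is good to about 2 mm. A picture is of the moment at which its call begins.
- env.sign_off(): hands the job in, once; it reports no verdict.
Trained networks look in a picture, given as the dict that the camera call returned (one of the last four; its "shot" number tells which), for a name from the list of things; names that differ only in an ending like _2 or _b are one class to them, and where a whole thing is asked for, a point or a joint stands for the part that bears it (a point fixed in the world has none). Each returns a list of dicts, best first, with "conf" (0 to 1); they miss things now and then, are a little off and sometimes report something else, mostly with a low value. They report only what shows in the picture. A call takes as long as a camera call.
- env.find_in(picture, thing): "box" ([left, top, right, bottom] in pixels, round what is visible of it).
- env.landmark_of(picture, thing): "location" ([column, row] in pixels: a listed point, or the origin of a listed thing).
The state is a dict: "clock": time; "q": joint angles; "dq": joint speeds; "joint_torque": joint torques, N m; "position": TCP position; "tcp_rot": TCP orientation; "ft_force": force on the tool from outside, world axes, zero at the start; "torque": the same for the moment, N m; "opening": opening from 0.0 (shut) to 1.0 (fully open).
Only numpy, scipy, OpenCV 4.12 (cv2) and the standard library are available. Lean on these libraries where they do the work, as an engineer would, in place of code of your own. Each camera call takes 0.05 s, during which the arm holds its last target. There are 200 camera calls.

TASK

The bench grinder's foot has to be changed, so raise that side of it with the small toe jack: turn the jack so that its toe points squarely into the machine and set it flat on the table with its saddle centred under the lift pad, the lug marked with the raised arrow, and let go of it. Then press the pump handle all the way down to its stop and finish while still holding it down, with only the jack carrying the raised grinder. Do not lift or shove the grinder with the arm, do not tip the jack over, and leave everything else on the table where it lies.

Things in the scene. Friction and masses are not known exactly. Their poses are not given: they have to be found in the camera images.
- jack_grip (a point): Small loose toe jack, 0.85 kg. This point, where to grasp it: centre of its upright steel column (40 mm along the jack, 34 mm across, top 82 mm above the table), 60 mm above the jack's underside: z = 0.060 when it stands on the table. x: along the jack to its toe (the low arm with the saddle), y: across, z: up. The pump handle sticks out behind (-x).
- jack: The same jack; origin under the column's centre, at the underside; axes as jack_grip. A flat base plate, 8 mm thick and 78 mm wide, lies under the whole jack from x = -0.135 to 0.085, so it does not tip when the handle is pressed. The toe is 22 mm wide and ends at x = 0.080.
- saddle_top (a point): Centre of the top face of the jack's saddle, a steel disc 36 mm in diameter on the toe, 62 mm ahead (+x) of the column's centre; 36 mm above the jack's underside when down. It rises 50 mm per rad of handle travel, 30 mm in all.
- pump_handle (a joint): Pump handle angle, rad: 0 = fully up (a light spring returns it there), 0.6 = down on its stop. Swings about a level pin across the jack, 34 mm behind the column's centre, 62 mm above the jack's underside. No ratchet: one full stroke does the lift, and the saddle sinks again if the handle is let go.
- pump_bar (a point): Centre of the cross bar at the end of the pump handle: level round rubbered bar, 20 mm thick, 70 mm long, across the jack (along its y), 85 mm from the pin. The handle points back, 0.45 rad above level when up, 0.15 below level on its stop: the bar goes from 99 to 49 mm above the table. Pressing takes 2 to 4 N at first, 10 to 17 N under the grinder's weight.
- lift_pad (a point): Centre of the underside of the lift pad, a disc 28 mm in diameter under the marked lug of the grinder's base plate; 50 mm above the table at the start. The lug is 36 mm wide, reaches 22 mm out past the pad's centre, its top is 64 mm above the table with a raised steel arrow on it. The plain tab without arrow, 105 mm along the plate, is no lift point.
- grinder_mount: Fixed hinge feet of the grey bench grinder. Origin: on the table under the lift pad. x: level, from the lift pad squarely into the machine (the way the jack's toe must point); z up. The machine's base plate spans x = 0.03 to 0.245, y = -0.16 to 0.08, 36 to 58 mm above the table; the wheels begin at x = 0.07, and its top is 225 mm high.
- grinder (a joint): Tilt of the grinder about its hinge, rad: 0 = standing on its feet, grows as the lift pad's side is raised (hinge 260 mm behind the pad). With the saddle under the pad the full handle stroke brings it to about 0.06.
- screwdriver: Bystander: screwdriver lying on the table, origin underneath.
- wrench: Bystander: steel wrench lying on the table, origin underneath.
- spare_foot: Bystander: spare rubber foot, 30 mm wide, 24 mm high, origin underneath.
- grind_disc: Bystander: grinding disc, 114 mm wide, 6 mm thick, origin underneath.
- grease_tin: Bystander: tin, 68 mm wide, 70 mm high, origin underneath.
- gear_head (a point): Bystander: angle grinder, 0.28 m long, 75 mm high, lying; this point is at the underside of its gear head, the disc end.
- screw_tray: Bystander: small plywood tray, 150 x 100 x 45 mm, origin underneath.

How it is judged:
By the outcome, as a careful person would: the job done as asked, in the order asked, and still so for the second after the job is handed in, while the arm keeps its last pose, push and grip.
It also fails if it takes over 51 s, if anything falls off the work surface, if the arm or the gripper's body presses on something with over 40 N, if the wrist force passes 120 N, or if a joint passes its speed limit or range.

## Working session

There is one attempt and no reset: what is moved stays moved. The work goes in short steps, Python scripts to look and compute and a shell command to move; the robot and the scene stay as the last step left them, time stands still between calls to the robot, and variables do not carry over. Pictures are saved under pics/ and viewed, about 8 in all and at most 12, crops included, and the job is handed in when it is done.

```bash
ls; mkdir -p pics; cat > h.py <<'E'
import numpy as np, cv2
from rig import env
from scipy.spatial.transform import Rotation as Ro
def ray(p,px):
    K=np.array(p["K"],float);u=(px[0]-K[0,2])/K[0,0];v=(px[1]-K[1,2])/K[1,1]
    a=np.array([u,v]);b=a.copy()
    for _ in range(20): b=a/(1+p["k1"]*(b@b))
    R=np.array(p["R"]);t=np.array(p["t"])
    return -R.T@t, R.T@np.array([b[0],b[1],1])
def at_z(p,px,z):
    c,d=ray(p,px); return c+d*(z-c[2])/d[2]
def at_depth(p,px):
    c,d=ray(p,px);r=p["range_z"][int(round(px[1])),int(round(px[0]))]; return c+d*r
def proj(p,X):
    c=np.array(p["R"])@np.array(X,float)+np.array(p["t"]);s=c[:2]/c[2];s=s*(1+p["k1"]*(s@s))
    K=np.array(p["K"]);return [K[0,0]*s[0]+K[0,2],K[1,1]*s[1]+K[1,2]]
def tri(a,pa,b,pb):
    c1,d1=ray(a,pa);c2,d2=ray(b,pb);d1/=np.linalg.norm(d1);d2/=np.linalg.norm(d2)
    s=np.linalg.lstsq(np.c_[d1,-d2],c2-c1,rcond=None)[0]
    x,y=c1+d1*s[0],c2+d2*s[1];return (x+y)/2,np.linalg.norm(x-y)
def tool():
    s=env.observe();q=s["tcp_rot"];return np.array(s["position"]),Ro.from_quat([q[1],q[2],q[3],q[0]]).as_matrix()
E
cat > look.py <<'E'
from h import *
np.set_printoptions(precision=1,suppress=True)
P={n:env.read_camera(n) for n in("side","top")}
for n,p in P.items(): cv2.imwrite(f"pics/{n}0.png",p["frame"]); c=ray(p,(320,200)); print(n,c[0],c[1],p["shot"])
for th in "jack_grip jack saddle_top pump_bar lift_pad grinder_mount screwdriver wrench spare_foot grind_disc grease_tin gear_head screw_tray".split():
    o={}
    for n,p in P.items():
        for r in env.landmark_of(p,th)[:2]:
            print(th,n,np.array(r["location"]),round(r["conf"],2)," depthpt",at_depth(p,r["location"]),"z0",at_z(p,r["location"],0)[:2]); o.setdefault(n,r["location"])
    if len(o)==2: print("   tri",*tri(P["side"],o["side"],P["top"],o["top"]))
s=env.observe();print(s["clock"],s["position"],s["tcp_rot"],s["ft_force"]);print(tool()[1])
E
python3 look.py
```

```text
pics
side [ -16.6  645.9 1140.9] [ 0.4 -0.5 -0.8] 1
top [ 317.5  -13.1 1655.3] [ 0.1 -0.  -1. ] 2
jack_grip side [348.7 169.6] 0.59  depthpt [ 550.7 -152.1   81.7] z0 [ 594.5 -213.7]
jack_grip top [360.4 198. ] 0.82  depthpt [ 550.6 -154.3   84. ] z0 [ 563.  -161.9]
jack_grip top [445.6 200.8] 0.44  depthpt [ 560.8 -467.1   -0.5] z0 [ 560.7 -466.9]
   tri [ 551.8 -154.5   78.8] 1.0674220256047913
jack side [348.8 185.5] 0.87  depthpt [ 544.5 -149.8   20.1] z0 [ 554.6 -164.1]
jack top [357.9 202. ] 0.62  depthpt [ 543.  -149.9   38.2] z0 [ 548.3 -153.1]
   tri [ 545.8 -151.6   17.5] 0.03594327173648261
saddle_top side [332.1 186.2] 0.63  depthpt [ 570.3 -104.4   37.1] z0 [ 590.  -129.7]
saddle_top top [345.6 193.8] 0.58  depthpt [ 572.4 -106.8   29.1] z0 [ 576.9 -108.5]
saddle_top top [391.9 278.1] 0.34  depthpt [ 282.1 -276.2   -3. ] z0 [ 282.2 -275.7]
   tri [ 571.7 -106.4   34.3] 0.24995292863465832
pump_bar side [380.8 146.6] 0.8  depthpt [ 519.  -255.8  115.7] z0 [ 579.5 -357.5]
pump_bar top [394.2 201. ] 0.5  depthpt [ 540.8 -266.8  100.5] z0 [ 555.3 -283.2]
   tri [ 535.6 -270.
[... 1672 characters left out ...]
9 187. ] 0.38  depthpt [574.3 -95.   38.8] z0 [ 595.1 -121.1]
grind_disc top [442.7 201.6] 0.88  depthpt [ 556.9 -455.4    4.3] z0 [ 557.6 -456.6]
   tri [ 550.3 -455.    15. ] 11.225310809483565
grease_tin side [364.4 125.9] 0.7  depthpt [ 670.7 -390.4   10.2] z0 [ 676.9 -399.8]
grease_tin top [431.3 165.7] 0.62  depthpt [ 671.1 -398.6   74.9] z0 [ 687.9 -416.8]
   tri [ 693.2 -423.5  -26.1] 1.0685658285477482
gear_head side [445.4 159.7] 0.16  depthpt [ 393.9 -444.4    0. ] z0 [ 394.  -444.4]
screw_tray top [265.6 199.3] 0.69  depthpt [541.4 171.7  57.8] z0 [549.5 178.4]
1.4 [ 141.6 -557.3  231.3] [-0.1  0.1 -0.7  0.7] [-0.1 -1.1  1. ]
[[-1.   0.   0.2]
 [-0.2 -0.  -1. ]
 [ 0.  -1.   0. ]]
```

```bash
python3 - <<'E'
import cv2
a=cv2.imread("pics/top0.png")[120:300,200:460];b=cv2.imread("pics/side0.png")[100:320,180:460]
cv2.imwrite("pics/t1.png",cv2.resize(a,None,fx=3,fy=3,interpolation=2));cv2.imwrite("pics/s1.png",cv2.resize(b,None,fx=2.7,fy=2.7,interpolation=2))
E
```

```text
(no output)
```

View pics/t1.png

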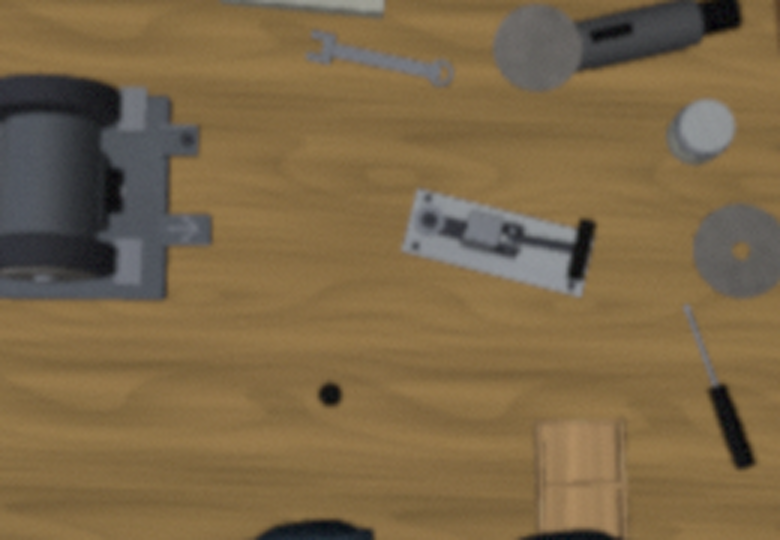

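View pics/s1.png

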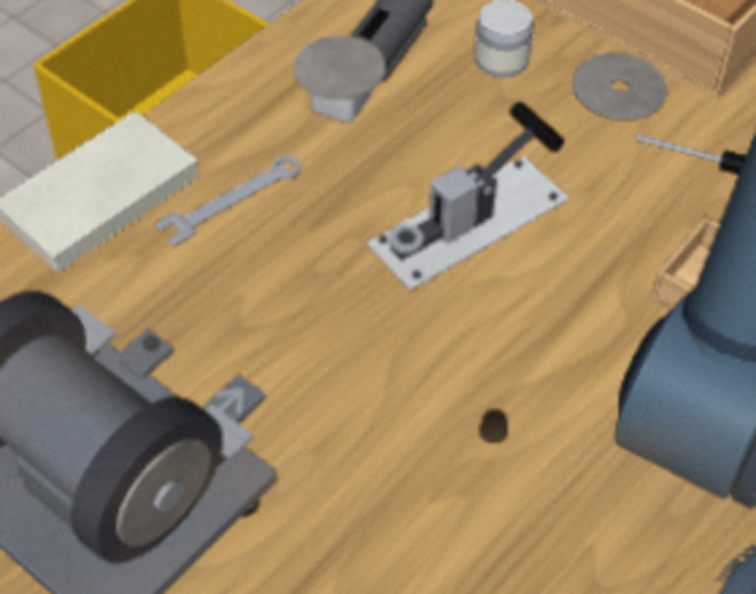

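Top view: the jack is at about px (362,196) with its toe to the left and slightly up. The arrowed lug is at about (262,196), the plain tab at (262,166), and the machine lies to the left (+y). The path between them is clear, and the spare foot is at (310,251). Next I fit the poses more closely.

```bash
cat > fit.py <<'E'
from h import *
np.set_printoptions(precision=1,suppress=True)
def cloud(p):
    v,u=np.mgrid[0:400,0:640]; K=np.array(p["K"]);
    a=cv2.undistortPoints(np.stack([u,v],-1).reshape(-1,1,2).astype(np.float64),K,np.array([p["k1"],0,0,0.])).reshape(-1,2)
    C=np.c_[a,np.ones(len(a))]*p["range_z"].reshape(-1,1)
    return (C-np.array(p["t"]))@np.array(p["R"])
def edge(p,box,z,thr=None,S=6):
    """contour (world xy at height z) of the grey (unsaturated) thing in pixel box"""
    l,t,r,b=box;im=p["frame"][t:b,l:r].astype(np.float32)
    m=im[...,2]-im[...,0]
    m=cv2.resize(m,None,fx=S,fy=S,interpolation=cv2.INTER_CUBIC)
    if thr is None: thr=(np.percentile(m,3)+np.percentile(m,90))/2
    k=max(cv2.findContours((m<thr).astype(np.uint8),0,1)[0],key=cv2.contourArea)[:,0]
    px=(k+.5)/S-.5+[l,t]
    inn=(k[:,0]>2)&(k[:,1]>2)&(k[:,0]<m.shape[1]-3)&(k[:,1]<m.shape[0]-3)
    return np.array([at_z(p,q,z)[:2] for q in px[inn]])
def fitjack(p,box,x0,z=8):
    from scipy.optimize import least_squares
    E=edge(p,box,z)
    def res(v,full=False):
        c,s=np.cos(v[2]),np.sin(v[2]);d=(E-v[:2])@np.array([[c,-s],[s,c]])
        sel=d[:,0]>-85 
        r=np.abs(np.abs(d[:,1])-39); f=np.abs(d[:,0]-85)
        return np.where(sel,np.minimum(r,f),0)
    o=least_squares(res,x0,loss="soft_l1",f_scale=1.5,diff_step=1e-5);return o.x,np.sqrt(np.mean(res(o.x)**2))
if __name__=="__main__":
    p=env.read_camera("top");q=env.read_camera("side")
    print("jack top",fitjack(p,(325,170,405,225),[550,-153,1.3]))
    X=cloud(p);Y=cloud(q)
    for n,c in(("top",X),("side",Y)):
        g=c[(abs(c[:,0]-550)<60)&(abs(c[:,1]+153)<60)];
        col=g[(g[:,2]>72)&(g[:,2]<90)];print(n,"column top",len(col),np.median(col,0),"rect",cv2.minAreaRect(col[:,:2].astype(np.float32)))
        t=c[(abs(c[:,0]-450)<60)&(abs(c[:,1])<60)];print(" table z",np.median(t[:,2]),t[:,2].std())
        L=c[(c[:,0]>520)&(c[:,0]<590)&(c[:,1]>140)&(c[:,1]<200)&(c[:,2]>52)&(c[:,2]<72)];print(" lug",len(L),L.mean(0),L.min(0),L.max(0))
    # lug / tab contours
    E=edge(p,(235,135,285,240),60)
    E=E[E[:,1]<225]; np.save("E.npy",E)
    print(E[::6].round(0).tolist())
E
python3 fit.py
```

```text
jack top (array([ 559.5, -156.1,    1.3]), np.float64(0.49031747217538274))
top column top 135 [ 556.1 -159.9   80.7] rect ((553.6736450195312, -175.27191162109375), (79.0550308227539, 33.86165237426758), 75.19243621826172)
 table z -0.8615521859654649 3.8756713208139497
 lug 127 [550.4 176.8  63.3] [533.4 155.6  54.1] [567.4 198.7  71.9]
side column top 207 [ 551.5 -154.6   82.1] rect ((552.3692016601562, -172.68104553222656), (82.41602325439453, 36.4939079284668), 78.13351440429688)
 table z 3.1460522296455533 2.387428235263509
 lug 203 [546.9 176.9  66.9] [529.3 154.6  58.1] [568.8 198.2  71.9]
[[470.0, 225.0], [470.0, 221.0], [469.0, 218.0], [470.0, 214.0], [470.0, 211.0], [472.0, 208.0], [476.0, 206.0], [479.0, 206.0], [482.0, 206.0], [486.0, 206.0], [489.0, 206.0], [493.0, 206.0], [496.0, 206.0], [500.0, 207.0], [503.0, 207.0], [507.0, 207.0], [510.0, 207.0], [514.0, 207.0], [517.0, 206.0], [521.0, 206.0], [524.0, 207.0], [528.0, 207.0], [531.0, 205.0], [533.0, 202.0], [533.0, 198.0], [533.0, 195.0], [533.0, 191.0], [534.0, 188.0], [534.0, 184.0], [533.0, 181.0], [534.0, 178.0]
[... 645 characters left out ...]
7.0, 209.0], [620.0, 208.0], [624.0, 209.0], [627.0, 209.0], [631.0, 209.0], [634.0, 209.0], [637.0, 206.0], [639.0, 203.0], [639.0, 199.0], [638.0, 196.0], [639.0, 192.0], [638.0, 189.0], [639.0, 185.0], [639.0, 182.0], [640.0, 178.0], [643.0, 176.0], [646.0, 176.0], [650.0, 176.0], [654.0, 176.0], [657.0, 176.0], [661.0, 176.0], [664.0, 176.0], [668.0, 176.0], [671.0, 176.0], [674.0, 179.0], [675.0, 182.0], [676.0, 186.0], [676.0, 189.0], [676.0, 193.0], [676.0, 196.0], [676.0, 200.0], [676.0, 203.0], [677.0, 207.0], [681.0, 209.0], [684.0, 209.0], [688.0, 209.0], [691.0, 209.0], [695.0, 209.0], [699.0, 209.0], [702.0, 210.0], [706.0, 212.0], [709.0, 215.0], [710.0, 219.0], [709.0, 222.0]]
```

```bash
cat > ov.py <<'E'
from fit import *
def overlay(p,v,m,box,name,S=5):
    """v jack x,y,yaw; m mount x,y,yaw"""
    im=cv2.resize(p["frame"],None,fx=S,fy=S,interpolation=2)
    def poly(pose,pts,z,col):
        c,s=np.cos(pose[2]),np.sin(pose[2])
        w=[proj(p,[pose[0]+c*a-s*b,pose[1]+s*a+c*b,z]) for a,b in pts]
        cv2.polylines(im,[((np.array(w)+.5)*S-.5).round().astype(np.int32)],True,col,1)
    rc=lambda a,b,c,d:[(a,c),(b,c),(b,d),(a,d)]
    ci=lambda x,r:[(x+r*np.cos(t),r*np.sin(t)) for t in np.linspace(0,6.28,40)]
    if v is not None:
        poly(v,rc(-135,85,-39,39),8,(0,0,255));poly(v,rc(-20,20,-17,17),82,(0,255,0));poly(v,ci(62,18),36,(255,0,0))
    if m is not None:
        poly(m,rc(-22,30,-18,18),64,(0,0,255));poly(m,rc(30,245,-160,80),58,(0,255,255))
    l,t,r,b=[S*k for k in box];cv2.imwrite(name,im[t:b,l:r])
E
python3 - <<'E'
from ov import *
p=env.read_camera("top");q=env.read_camera("side")
v,e=fitjack(p,(325,170,405,225),[550,-153,1.3]);print(v.round(4),e)
m=[552.1,179.3,np.pi/2+.0139]
overlay(p,v,m,(235,165,395,225),"pics/o1.png");overlay(q,v,m,(235,120,395,290),"pics/o2.png",4)
P,R=tool();print(P,R.round(4).tolist(),env.observe()["opening"])
E
python3 -c "
import cv2,numpy as np
a=cv2.imread('pics/o1.png');b=cv2.imread('pics/o2.png')
print(a.shape,b.shape)"
```

```text
[ 559.5 -156.     1.3] 0.4867331641008594
[ 141.6 -557.3  231.3] [[-0.9692, -0.0, 0.2462], [-0.2462, -0.0001, -0.9692], [0.0, -1.0, 0.0001]] 1.0011438139732942
(300, 800, 3) (680, 640, 3)
```

View pics/o1.png

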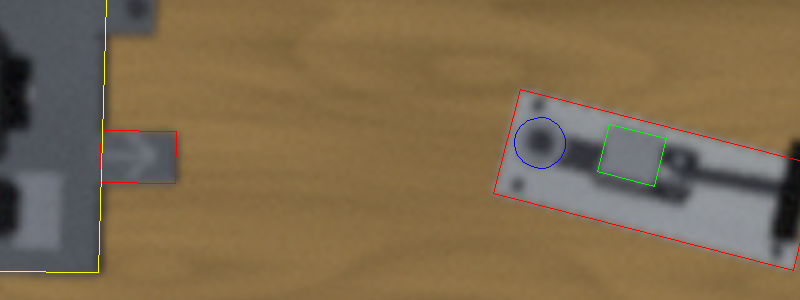

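View pics/o2.png

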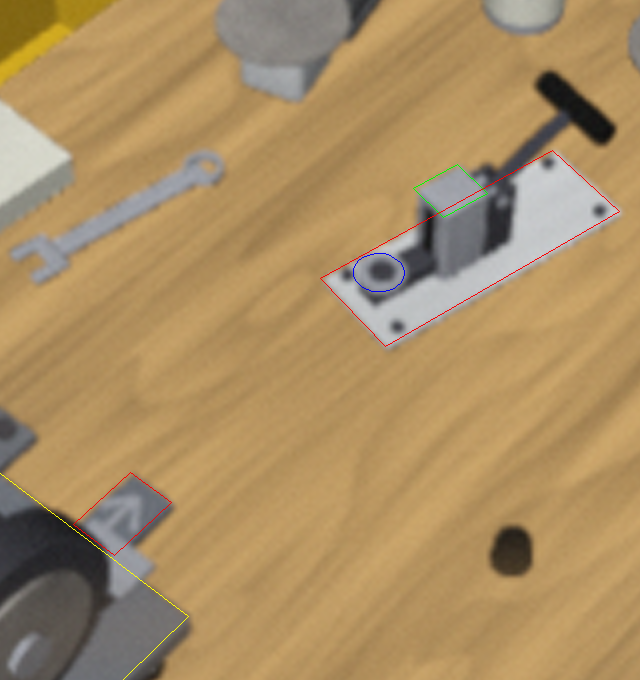

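```bash
cat >> h.py <<'E'
def shift(P,R,target,yaw):
    """shift in tool axes (m) from pose P,R to target; twist so that tool z points along world yaw"""
    d=R.T@(np.array(target)-P)/1000
    y0=np.arctan2(R[1,2],R[0,2]);w=np.degrees((yaw-y0+np.pi)%(2*np.pi)-np.pi)
    return d.round(4),round(-w,2)
E
python3 - <<'E'
from fit import *
p=env.read_camera("top")
v,e=fitjack(p,(325,170,405,225),[550,-153,1.3]);print(*v)
P,R=tool();print(shift(P,R,[v[0],v[1],180],v[2]-np.pi/2))
E
```

```text
559.5118152922926 -156.04853911418758 1.3425431429664012
(array([-0.5,  0.1, -0.3]), np.float64(-62.67))
```

```bash
sed -i 's/d.round(4)/(d*1000).round(1).tolist()/' h.py; python3 - <<'E'
from h import *
P,R=tool();print(shift(P,R,[559.5,-156.05,160],1.3425-np.pi/2))
E
```

```text
([-503.8, 71.3, -286.0], np.float64(-62.66))
```

```bash
python3 -m handwheel '[[-0.02,0,-0.011,-4,0.085],[-0.06,0,-0.034,-10,0.085],[-0.102,0,-0.058,-18,0.085],[-0.145,0,-0.082,-26,0.085],[-0.188,0,-0.107,-34,0.085],[-0.231,0,-0.131,-42,0.085],[-0.274,0,-0.156,-50,0.085],[-0.317,0,-0.18,-56,0.085],[-0.36,0.01,-0.204,-60,0.085],[-0.403,0.03,-0.229,-62.66,0.085],[-0.446,0.05,-0.253,-62.66,0.085],[-0.48,0.06,-0.272,-62.66,0.085]]'; python3 - <<'E'
from h import *
P,R=tool();print(P,R.round(4).tolist());print(shift(P,R,[559.5,-156.05,41],1.3425-np.pi/2),env.observe()["q"])
E
```

```text
clock: 2.85
position: [540.7, -173.7, 170.2]
tcp_rot: [0.44, -0.44, 0.554, -0.553]
ft_force: [-0.2, -1.0, 0.2]
opening: 0.999
[ 540.67072923 -173.68018004  170.17088308] [[-0.226, -0.0007, 0.9741], [-0.9741, 0.0001, -0.226], [0.0001, -1.0, -0.0007]]
([-21.4, 129.2, 14.4], np.float64(0.02)) [-4.22412844e-01  3.86658854e-01 -6.46729028e-02  1.12015067e+00
 -1.91310018e-04  1.37637300e+00]
```

```bash
python3 -m handwheel '[[-0.0205,0.03,0.0135,0,0.085],[-0.0205,0.05,0.0135,0,0.085],[-0.0205,0.05,0.0135,0,0.085],[-0.0205,0.05,0.0135,0,0.085]]'; python3 - <<'E'
from h import *
P,R=tool();print(P);print(shift(P,R,[559.5,-156.05,41],1.3425-np.pi/2))
E
```

```text
clock: 3.25
position: [557.2, -158.6, 121.4]
tcp_rot: [0.439, -0.44, 0.554, -0.554]
ft_force: [0.4, 0.7, 1.2]
opening: 1.001
[ 557.22433439 -158.64347462  121.43875168]
([-3.0, 80.4, 1.7], np.float64(-0.02))
```

```bash
python3 -m handwheel '[[-0.003,0.02,0.0017,0,0.085],[-0.003,0.045,0.0017,0,0.085],[-0.003,0.07,0.0017,0,0.085],[-0.003,0.08,0.0017,0,0.085],[-0.003,0.08,0.0017,0,0.085],[-0.003,0.08,0.0017,0,0.085]]'; python3 - <<'E'
from h import *
P,R=tool();print(P);print(shift(P,R,[559.5,-156.05,41],1.3425-np.pi/2))
E
```

```text
clock: 3.85
position: [560.8, -156.9, 42.9]
tcp_rot: [-0.44, 0.439, -0.553, 0.555]
ft_force: [0.6, 0.3, 0.2]
opening: 0.998
[ 560.82310355 -156.87183758   42.88481768]
([-0.5, 1.9, -1.5], np.float64(-0.04))
```

```bash
python3 -m handwheel '[[0,0.001,-0.001,0,0.06],[0,0.001,-0.001,0,0.045],[0,0.001,-0.001,0,0.03],[0,0.001,-0.001,0,0.02],[0,0.001,-0.001,0,0.02],[0,0.001,-0.001,0,0.02],[0,0.001,-0.001,0,0.02],[0,0.001,-0.001,0,0.02]]'
```

```text
clock: 4.65
position: [559.1, -155.9, 41.0]
tcp_rot: [-0.44, 0.44, -0.554, 0.554]
ft_force: [-2.6, 0.8, 5.7]
opening: 0.388
```

```bash
python3 -m handwheel '[[0,-0.004,0,0,0.02],[0,-0.008,0,0,0.02],[0,-0.012,0,0,0.02],[0,-0.012,0,0,0.02],[0,-0.012,0,0,0.02]]'; python3 - <<'E'
from ov import *
p=env.read_camera("top");q=env.read_camera("side")
m=[552.1,179.3,np.pi/2+.0139]
a=[cv2.resize(x["frame"][t:t+100,l:l+125],None,fx=3.1,fy=3.1,interpolation=2) for x,l,t in((p,310,150),(q,300,110))]
cv2.imwrite("pics/g1.png",np.hstack(a))
P,R=tool();print(P,R.round(4).tolist())
E
```

```text
clock: 5.15
position: [558.9, -155.8, 52.0]
tcp_rot: [0.44, -0.44, 0.554, -0.554]
ft_force: [0.0, 0.3, -8.8]
opening: 0.391
[ 558.7 -155.7   52. ] [[-0.2264, -0.0006, 0.974], [-0.974, 0.0002, -0.2264], [-0.0, -1.0, -0.0006]]
```

View pics/g1.png

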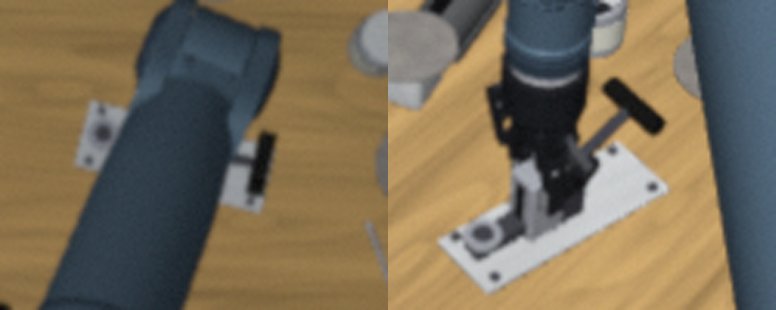

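```bash
python3 - <<'E'
from h import *
P,R=tool();P[:2]=[558.8,-155.8];print(shift(P,R,[554.1,40,52],.0139),shift(P,R,[553,117.3,47],.0139))
E
```

```text
([-189.7, -0.0, -48.9], np.float64(-13.88)) ([-264.7, 5.0, -67.5], np.float64(-13.88))
```

```bash
python3 -m handwheel '[[-0.005,0,-0.0013,0,0.02],[-0.017,0,-0.0044,-1,0.02],[-0.035,0,-0.009,-3,0.02],[-0.057,0,-0.0147,-5,0.02],[-0.08,0,-0.0206,-7,0.02],[-0.103,0,-0.0266,-9,0.02],[-0.126,0,-0.0325,-11,0.02],[-0.149,0,-0.0384,-12.5,0.02],[-0.168,0,-0.0433,-13.5,0.02],[-0.182,0,-0.0469,-13.88,0.02],[-0.1897,0,-0.0489,-13.88,0.02],[-0.1897,0,-0.0489,-13.88,0.02]]' && python3 -m handwheel '[[0,0,0,0,0.02],[0,0,0,0,0.02]]'; python3 - <<'E'
from ov import *
p=env.read_camera("top");q=env.read_camera("side")
P,R=tool();print(P,R.round(4).tolist());print(shift(P,R,[553,117.3,47],.0139))
v=[P[0],P[1],np.arctan2(R[1,2],R[0,2])+np.pi/2];m=[552.1,179.3,np.pi/2+.0139]
import json;print(v)
# offset boxes drawn at lifted height ignored (11 mm)
overlay(p,None,m,(235,160,345,225),"pics/a.png",5)
overlay(q,None,m,(235,165,365,265),"pics/b.png",5)
a,b=cv2.imread("pics/a.png"),cv2.imread("pics/b.png")
cv2.imwrite("pics/st.png",cv2.vconcat([cv2.resize(a,(520,307)),cv2.resize(b,(520,400))[:290]]))
E
```

```text
clock: 6.45
position: [554.1, 41.0, 52.3]
tcp_rot: [-0.504, 0.504, -0.496, 0.496]
ft_force: [-0.8, 0.0, -7.9]
opening: 0.391
clock: 6.65
position: [554.5, 39.1, 52.3]
tcp_rot: [-0.503, 0.503, -0.497, 0.497]
ft_force: [1.2, 0.3, -7.6]
opening: 0.388
[554.4  39.1  52.3] [[0.0126, 0.0001, 0.9999], [-0.9999, -0.0004, 0.0126], [0.0004, -1.0, 0.0001]]
([-78.2, 5.3, -0.5], np.float64(-0.08))
[np.float64(554.4411318571731), np.float64(39.142822235543605), np.float64(1.583361456232281)]
```

View pics/st.png

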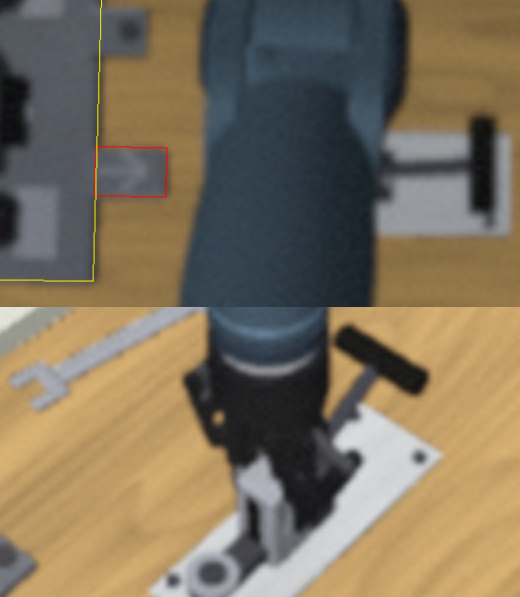

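```bash
python3 -m handwheel '[[-0.003,0.004,0,0,0.02],[-0.01,0.0055,0,0,0.02],[-0.02,0.0055,0,0,0.02],[-0.03,0.0055,0,0,0.02],[-0.04,0.0055,0,0,0.02],[-0.05,0.0055,0,0,0.02],[-0.06,0.0055,0,0,0.02],[-0.069,0.0055,0,0,0.02],[-0.075,0.0055,0,0,0.02],[-0.0775,0.0055,0,0,0.02],[-0.0775,0.0055,0,0,0.02],[-0.0775,0.0055,0,0,0.02]]'; python3 -m handwheel '[[0,0.002,0,0,0.02],[0,0.004,0,0,0.02],[0,0.0055,0,0,0.02],[0,0.0055,0,0,0.02],[0,0.0055,0,0,0.02]]'; python3 - <<'E'
from ov import *
p=env.read_camera("top");q=env.read_camera("side")
P,R=tool();print(P);print(shift(P,R,[553,117.3,41],.0139))
v=[P[0],P[1],np.arctan2(R[1,2],R[0,2])+np.pi/2];m=[552.1,179.3,np.pi/2+.0139]
overlay(p,v,m,(235,160,345,225),"pics/a.png",5)
overlay(q,v,m,(225,180,355,280),"pics/b.png",5)
a,b=cv2.imread("pics/a.png"),cv2.imread("pics/b.png")
cv2.imwrite("pics/pl.png",cv2.vconcat([cv2.resize(a,(500,295)),cv2.resize(b,(500,385))[:305]]))
E
```

```text
clock: 7.95
position: [553.2, 117.2, 46.7]
tcp_rot: [-0.503, 0.504, -0.496, 0.497]
ft_force: [-0.5, 0.2, -9.0]
opening: 0.39
clock: 8.45
position: [553.2, 117.4, 41.2]
tcp_rot: [-0.503, 0.503, -0.497, 0.497]
ft_force: [0.4, -0.9, -7.0]
opening: 0.391
[553.2 117.4  41.2]
([0.1, 0.2, -0.2], np.float64(-0.01))
```

View pics/pl.png

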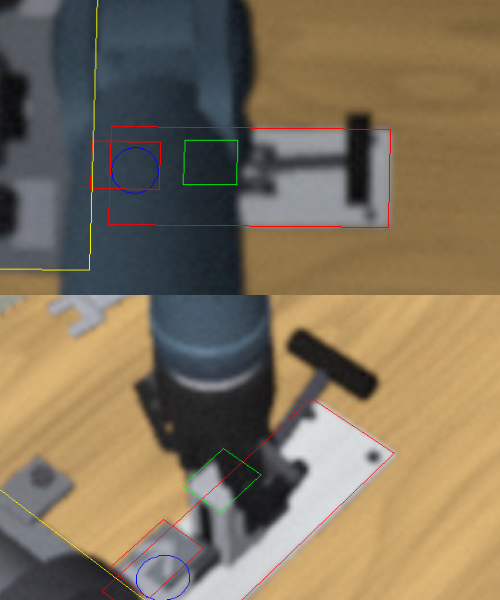

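```bash
python3 -m handwheel '[[0,0.0007,0,0,0.02],[0,0.0014,0,0,0.02],[0,0.0014,0,0,0.02],[0,0.0014,0,0,0.02]]'
```

```text
clock: 8.95
position: [553.2, 117.5, 41.0]
tcp_rot: [0.504, -0.503, 0.496, -0.497]
ft_force: [-5.4, 0.0, 5.6]
opening: 0.39
```

Down and bearing on the table. Release, go up, and check the placement without the arm in the way.

```bash
python3 -m handwheel '[[0,0.0007,0,0,0.03],[0,0.0007,0,0,0.04],[0,0.0007,0,0,0.05],[0,0.0007,0,0,0.06],[0,0.0007,0,0,0.07],[0,0.0007,0,0,0.07],[0,-0.01,0,0,0.07],[0,-0.03,0,0,0.07],[0,-0.055,0,0,0.07],[0,-0.08,0,0,0.07],[0,-0.105,0,0,0.07],[0,-0.11,0,0,0.07]]'; python3 -m handwheel '[[0.03,-0.02,0,0,0.04],[0.07,-0.03,0,0,0.02],[0.11,-0.03,0,0,0],[0.15,-0.03,0,0,0],[0.19,-0.03,0,0,0],[0.22,-0.03,0,0,0],[0.22,-0.03,0,0,0]]'; python3 - <<'E'
from ov import *
p=env.read_camera("top");q=env.read_camera("side")
P,R=tool();print(P)
m=[552.1,179.3,np.pi/2+.0139]
E=edge(p,(255,170,345,225),8)
np.save("E.npy",E)
print(E[::8].round(0).tolist())
for n,x in(("top",p),("side",q)):
  for t in("saddle_top","jack_grip","pump_bar","jack"):
    print(n,t,[(np.round(r["location"],1),round(r["conf"],2)) for r in env.landmark_of(x,t)[:1]])
v=[553.2,117.4,np.pi/2+.0139]
overlay(p,v,m,(235,160,345,225),"pics/a.png",5)
overlay(q,v,m,(225,180,355,280),"pics/b.png",5)
a,b=cv2.imread("pics/a.png"),cv2.imread("pics/b.png")
cv2.imwrite("pics/p2.png",cv2.vconcat([cv2.resize(a,(500,295)),cv2.resize(b,(500,385))[:305]]))
E
```

```text
clock: 10.15
position: [555.6, 117.8, 153.9]
tcp_rot: [0.505, -0.502, 0.495, -0.498]
ft_force: [0.3, 0.5, 0.3]
opening: 0.819
clock: 10.85
position: [556.1, -106.1, 179.4]
tcp_rot: [-0.502, 0.503, -0.498, 0.498]
ft_force: [0.1, -0.2, -0.2]
opening: 0.0
[ 555.9 -102.7  179.4]
[[523.0, 214.0], [535.0, 214.0], [540.0, 211.0], [541.0, 206.0], [539.0, 202.0], [534.0, 200.0], [529.0, 200.0], [525.0, 201.0], [520.0, 200.0], [515.0, 198.0], [515.0, 193.0], [515.0, 188.0], [515.0, 183.0], [515.0, 179.0], [515.0, 174.0], [515.0, 169.0], [515.0, 164.0], [514.0, 159.0], [514.0, 155.0], [514.0, 150.0], [515.0, 145.0], [515.0, 141.0], [515.0, 136.0], [515.0, 131.0], [515.0, 126.0], [515.0, 122.0], [515.0, 117.0], [515.0, 112.0], [515.0, 107.0], [516.0, 103.0], [515.0, 98.0], [515.0, 93.0], [515.0, 88.0], [515.0, 84.0], [515.0, 79.0], [515.0, 74.0], [515.0, 69.0], [515.0, 65.0], [516.0, 60.0], [516.0, 55.0], [516.0, 50.0], [516.0, 46.0], [516.0, 41.0], [516.0, 36.0], [516.0, 31.0], [516.0, 27.0], [517.0, 22.0], [517.0, 17.0], [517.0, 12.0], [516.0, 7.0], [516.0, 3.0], [517.0, -2.0], [517.0, -7.0], 
[... 1073 characters left out ...]
0], [582.0, 215.0], [587.0, 215.0], [592.0, 215.0], [597.0, 216.0], [601.0, 216.0], [606.0, 216.0], [611.0, 216.0], [616.0, 216.0], [621.0, 217.0], [626.0, 217.0], [631.0, 217.0], [635.0, 216.0], [640.0, 217.0], [645.0, 216.0], [649.0, 213.0], [650.0, 208.0], [650.0, 203.0], [650.0, 198.0], [650.0, 194.0], [650.0, 189.0], [652.0, 184.0]]
top saddle_top [(array([265.3, 197. ]), 0.47)]
top jack_grip [(array([281.7, 197.8]), 0.74)]
top pump_bar [(array([313.3, 192.8]), 0.76)]
top jack [(array([282.1, 198.1]), 0.93)]
side saddle_top [(array([263.6, 252.4]), 0.44)]
side jack_grip [(array([281.2, 230.5]), 0.79)]
side pump_bar [(array([312.3, 197.8]), 0.6)]
side jack [(array([282.9, 244.4]), 0.69)]
```

View pics/p2.png

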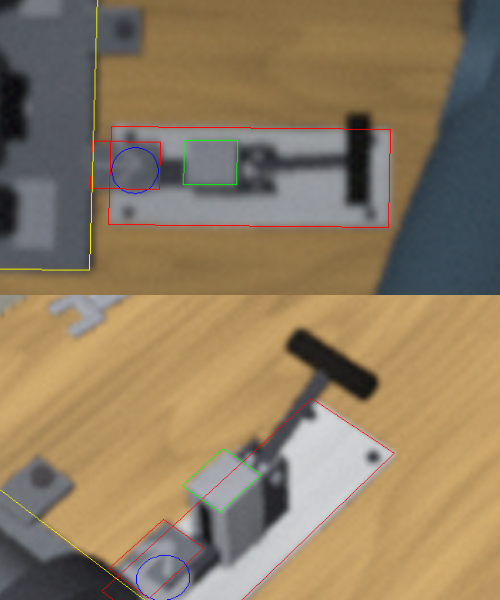

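```bash
python3 - <<'E'
from h import *
P,R=tool();print(P,env.observe()["clock"]);print(shift(P,R,[555.1,6,122],.0139))
E
```

```text
[ 556.33884265 -101.72112723  179.94602537] 11.35
([-107.7, 57.9, 0.4], np.float64(0.07))
```

```bash
python3 -m handwheel '[[-0.02,0,0,0,0],[-0.05,0,0,0,0],[-0.08,0.005,0,0,0],[-0.1,0.02,0,0,0],[-0.1077,0.04,0,0,0],[-0.1077,0.055,0,0,0],[-0.1077,0.058,0,0,0],[-0.1077,0.058,0,0,0],[-0.1077,0.058,0,0,0]]'; python3 - <<'E'
from h import *
import numpy as np
P,R=tool();print(P,env.observe()["ft_force"]);print(shift(P,R,[555.1,6,122],.0139))
E
```

```text
clock: 12.25
position: [555.4, 5.0, 122.7]
tcp_rot: [0.504, -0.503, 0.496, -0.497]
ft_force: [-0.7, 0.1, 0.0]
opening: 0.0
[555.40519533   5.00682705 122.72693465] [-0.66425741  0.09148898  0.0115486 ]
([-1.0, 0.7, -0.3], np.float64(-0.01))
```

```bash
python3 -m handwheel '[[0,0.006,0,0,0],[0,0.011,0,0,0],[0.0005,0.015,0,0,0],[0.0018,0.019,0,0,0],[0.003,0.023,0,0,0],[0.004,0.027,0,0,0],[0.005,0.031,0,0,0],[0.0058,0.035,0,0,0],[0.006,0.0373,0,0,0],[0.006,0.0373,0,0,0]]'; python3 - <<'E'
from h import *
p=env.read_camera("top");q=env.read_camera("side")
print(tool()[0],env.observe()["ft_force"])
a=[cv2.resize(x["frame"][t:t+100,l:l+125],None,fx=3.1,fy=3.1,interpolation=2) for x,l,t in((p,240,140),(q,235,160))]
cv2.imwrite("pics/h1.png",np.hstack(a))
E
```

```text
clock: 13.25
position: [555.3, -1.0, 85.6]
tcp_rot: [0.504, -0.503, 0.496, -0.497]
ft_force: [-2.8, -2.8, 13.5]
opening: 0.001
[555.29149202  -0.87360052  85.81679102] [-2.09409785 -2.39432546 10.91408449]
```

View pics/h1.png

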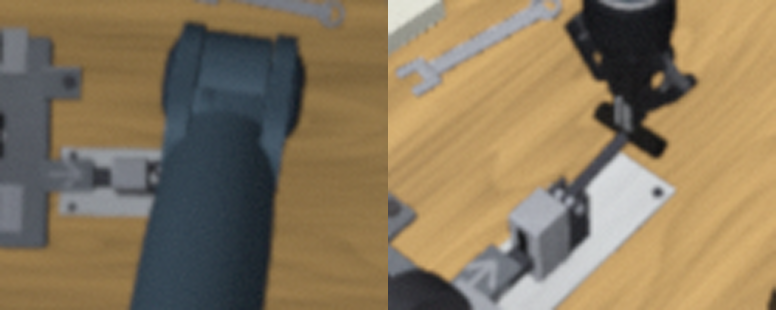

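```bash
python3 -m handwheel '[[0.0003,0.003,0,0,0],[0.0006,0.006,0,0,0],[0.0009,0.009,0,0,0],[0.001,0.012,0,0,0],[0.001,0.015,0,0,0],[0.0008,0.018,0,0,0],[0.0005,0.021,0,0,0],[0.0002,0.024,0,0,0],[0,0.0255,0,0,0],[0,0.0265,0,0,0],[0,0.0265,0,0,0]]'
```

```text
clock: 14.45
position: [555.4, -4.0, 59.9]
tcp_rot: [-0.502, 0.505, -0.495, 0.499]
ft_force: [-4.9, -10.7, 16.0]
opening: 0.002
```

```bash
python3 -m handwheel '[[0.001,0.0005,0,0,0],[0.002,0.001,0,0,0],[0.002,0.0015,0,0,0],[0.002,0.0015,0,0,0],[0.002,0.0015,0,0,0]]'
```

```text
clock: 14.95
position: [555.4, -4.1, 58.7]
tcp_rot: [-0.503, 0.504, -0.495, 0.498]
ft_force: [-5.3, -5.5, 17.2]
opening: 0.0
```

```bash
python3 -m handwheel '[[0.0005,0.0005,0,0,0],[0.001,0.001,0,0,0],[0.001,0.0015,0,0,0],[0.001,0.0015,0,0,0],[0.001,0.0015,0,0,0]]'; python3 - <<'E'
from ov import *
p=env.read_camera("top");q=env.read_camera("side")
print(tool()[0],env.observe()["ft_force"])
X,Y=cloud(p),cloud(q)
for c in(X,Y):
    L=c[(abs(c[:,0]-552)<13)&(c[:,1]>162)&(c[:,1]<198)&(c[:,2]>50)&(c[:,2]<110)];print("lug z",len(L),np.median(L[:,2]))
    L=c[(abs(c[:,0]-555)<30)&(c[:,1]>-20)&(c[:,1]<20)&(c[:,2]>30)&(c[:,2]<75)];print("bar",len(L),np.median(L,0),np.percentile(L[:,2],90))
m=[552.1,179.3,np.pi/2+.0139];v=[553.5,117.2,np.pi/2+.0155]
overlay(p,v,m,(235,170,305,225),"pics/a.png",5);overlay(q,None,None,(225,165,355,290),"pics/b.png",5)
a,b=cv2.imread("pics/a.png"),cv2.imread("pics/b.png")
cv2.imwrite("pics/f1.png",cv2.hconcat([cv2.resize(a,(350,275)),cv2.resize(b,(286,275))]))
cv2.imwrite("pics/f1.png",cv2.hconcat([cv2.resize(a,(330,400)),cv2.resize(b,(416,400))]))
E
```

```text
clock: 15.45
position: [555.5, -4.2, 58.1]
tcp_rot: [0.504, -0.503, 0.496, -0.497]
ft_force: [-6.8, -3.2, 25.0]
opening: -0.002
[555.5  -4.2  58.1] [-6.7 -3.1 24.6]
lug z 76 80.80690545980505
  return _methods._mean(a, axis=axis, dtype=dtype,
  ret = um.true_divide(
Traceback (most recent call last):
IndexError: index -1 is out of bounds for axis 0 with size 0
```

```bash
python3 -m handwheel '[[0.0003,0.0005,-0.0005,0,0],[0.0003,0.0007,-0.0005,0,0],[0.0003,0.0007,-0.0005,0,0],[0.0003,0.0007,-0.0005,0,0]]'; python3 - <<'E'
from ov import *
p=env.read_camera("top");q=env.read_camera("side")
print(tool()[0],env.observe()["ft_force"])
m=[552.1,179.3,np.pi/2+.0139];v=[553.5,117.2,np.pi/2+.0155]
for n,c in(("top",cloud(p)),("side",cloud(q))):
    L=c[(abs(c[:,0]-552)<13)&(c[:,1]>162)&(c[:,1]<198)&(c[:,2]>50)&(c[:,2]<110)];print(n,"lug z",len(L),np.median(L[:,2]))
overlay(p,v,m,(235,160,305,230),"pics/a.png",5);overlay(q,None,None,(225,165,355,290),"pics/b.png",5)
a,b=cv2.imread("pics/a.png"),cv2.imread("pics/b.png")
cv2.imwrite("pics/f2.png",cv2.hconcat([cv2.resize(a,(380,380)),cv2.resize(b,(395,380))]))
E
```

```text
clock: 15.95
position: [555.5, -4.2, 57.9]
tcp_rot: [0.504, -0.503, 0.495, -0.497]
ft_force: [-6.2, -1.9, 27.2]
opening: -0.004
[555.5  -4.2  57.9] [-7.1 -2.3 26.4]
top lug z 76 80.72820971787114
side lug z 128 84.22005859349696
```

View pics/f2.png

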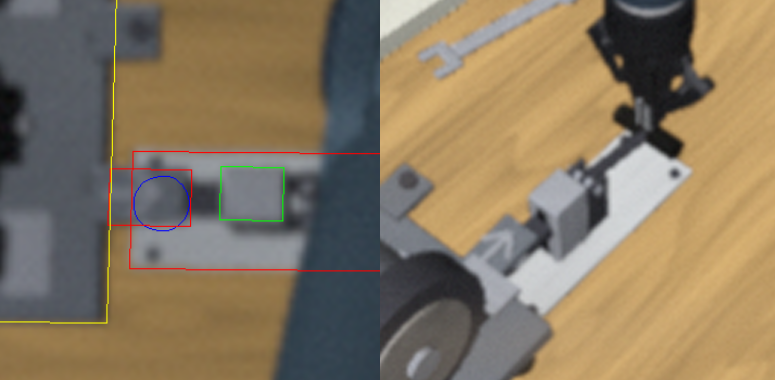

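The jack has not moved, the lug is up about 17 mm in both views, and the press force (27 N, against 17 N at most to pump) shows the handle is on its stop. Handing in.

```bash
python3 -c "
from rig import env
print(env.sign_off());s=env.observe();print(s['clock'],s['position'],s['ft_force'])"
```

```text
the job is handed in; nothing more can be done
None
the job is handed in; nothing more can be done
```

The jack is in place under the arrowed lug, the grinder is raised, and I handed the job in after about 16 s with the closed fingers holding the pump handle down.

**Placing:** I gripped the jack by its column, carried it about 11 mm off the table and turned it about 14° to face squarely into the machine. I lowered it to about 6 mm, slid the toe under the lug, set it flat and let go.

**Pumping:** I then pressed the bar down from above with the fingers shut.

**Last checks:**
- **Position:** after release, the jack was within about 1 mm and 0.2° of where it should be. It had not visibly moved when I looked again under load.
- **Lift:** the lug top rose by about 17 mm in both camera views, against about 16 mm expected. The two views differ by about 3.5 mm in absolute height, as they did before the lift.
- **Handle:** the press force was about 27 N, more than the 17 N at most needed to pump. The fingers hardly moved for the last extra push, so I take the handle to be on its stop. I inferred that from force and finger height and did not measure the bar: my depth check found no points on it.
- **Side force:** about 7 N of sideways force remained on the bar, which I left.
- **Other objects:** in the final view the wrench looked untouched. I did not measure the other items again, but the arm stayed clear of them.

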